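# Balance a rolling jar on the crowned drainer tray

## Task

Lift the drainer tray by its wooden handle, carry it over to the steel draining board and hold it still about 100 mm above the board's middle; on the way or there, tilt the tray gently so that the loose glass jar rolls from the end where it lies onto the crown of the floor, and balance it on the green band for at least five seconds, ready to be taken off. The jar must not fall off or bang into the ends, the robot must not touch it, and the mug, the soap bottle and the spice jar stay where they are. The program finishes while still holding the tray up, with the jar quiet on the green band.

Things in the scene. Friction and masses are not known exactly. Their poses are not given: they have to be found in the camera images.
- tray: Loose blue drainer tray with white floor, 150 mm (x) by 320 mm (y), 0.5 kg (+-20 %). Origin: centre of its underside, z up, y along its long side, the way the jar rolls. The floor is crowned along y (radius 1500 mm): 13.5 mm above the underside in the middle, 6 mm at the ends; a jar left alone rolls off the crown to an end. End rims 10 mm thick, 46 mm high, side walls 8 mm thick, 26 mm high
- tray_handle (a point): Middle of the bar of the tray's light wooden handle that arches over its middle, 125 mm above the tray's underside; grip here from above, fingers closing along the tray's y. The flat-sided bar runs along the tray's x: 166 mm long, 20 mm thick (y), 24 mm high, its underside 99 mm above the floor's crown. Held here, the tray sags 0.02 rad or so towards the jar's end
- tray_mid (a point): Top of the floor's crown, in the middle of the tray, where the jar must stay: centre line of the green band, 60 mm wide (y), that runs across the floor along the tray's x. Axes as the tray's
- jar: Closed amber glass jar, brass-coloured lid, lying along the tray's x: 64 mm diameter, 116 mm long, 0.35 kg (0.25 to 0.47). Origin: middle of its axis; x along the axis (y, z turn as it rolls). It rolls along the tray's y, accelerating at 0.67 g x slope under it, less a rolling resistance worth 0.015 rad of slope. Starts at rest against the tray's -y end, 118 mm from the middle
- board: Fixed ribbed steel draining board flat on the counter, 200 mm (x) by 300 mm (y), 9 mm high. Origin: centre of its underside
- mug: White mug, 90 mm high, 76 mm across, bystander. Origin: centre of its underside
- soap: Green soap bottle with a red cap, 170 mm high, 56 mm across, bystander. Origin: centre of its underside
- spice: Upright amber spice jar with a wooden lid, 100 mm high, 64 mm across, bystander. Origin: centre of its underside
Things that resemble listed ones, but are neither listed nor needed, are in the scene too. What is shaped like the jar but black or pink is not meant.

How it is judged:
By the outcome, as a careful person would: the job done as asked, in the order asked, and still so for the second after the job is handed in, while the arm keeps its last pose, push and grip.
It also fails if it takes over 58 s, if anything falls off the work surface, if the arm or the gripper's body presses on something with over 40 N, if the wrist force passes 120 N, or if a joint passes its speed limit or range.

## Robot

A 6-joint arm with a two-finger parallel gripper is mounted at the origin on the work surface. World frame = base frame: x ahead of the robot, y to its left, z up, the work surface at z = 0. Lengths are in m, angles in rad, forces in N, time in s.
With the tool pointing down it reaches from about 0.25 to 0.85 m from the base axis. Payload 12.5 kg.
Tool frame: the origin (TCP) lies midway between the tips of the shut fingers; the grasp point (between the pads) lies 19 mm behind it; z points along the fingers, y is the line along which they close (so a half turn about z gives the same grasp; the last joint's range is limited). The gripper opens to 93 mm and grips with 3 to 60 N. Pads are 15 mm wide; open, the fingers measure 128 mm over their backs; the gripper's body (75 mm by 188 mm) begins 65 mm behind the grasp point.
Start: joints at [-1.396, 0.351, 1.652, -0, 1.139, -0.085], TCP at [0.141, -0.532, 0.219] pointing down, gripper open.
Joint ranges: [-2.75, 2.75], [-0.79, 2.1], [0.01, 2.65], [-1.57, 4.71], [0.07, 3.14], [-2.87, 2.87]. Speed limits (rad/s): [2.22, 2.22, 2.79, 3.14, 3.14, 3.14].

## Interface

Orientations are given as a unit quaternion [x, y, z, w].
In Python, from station import ctrl gives the robot as it stands. The module is installed in compiled form; this text tells all that it offers.
- The arm moves only by the tool send_rows, never from a script. Its argument "moves" is a list that holds one entry, the list of rows, each a list of 7 numbers: the turn, a rotation vector about the tool's x, y, z in rad, then the shift along the tool's x, y, z in mm, then the closure, from 0 (fully open) to 1 (shut). In form: [[[rx, ry, rz, dx, dy, dz, grip], ...]]. A call has 1 to 12 rows; each row is the pose to reach, as a shift and turn from the pose commanded when the call began, along the tool's axes at that moment; what a row does not reach only later rows make up. A row lasts 1/8 s, in which the tool goes at most 62.5 mm and 10.7 degrees, less where a joint would pass 70% of its speed; a pose out of reach is approached as far as the arm can. A call with a gripper value outside its range is refused whole. The fingers move at their own pace and stop on an object; "grip_force" is the grip in N (left out, the last holds). Time passes only in rows, so rows that repeat a pose let the fingers close. It gives the time, the measured TCP pose, the force, the opening and the grip force at its end, in the units of the state.
- ctrl.sense(): the state, without advancing time (a new reading comes with each control period).
- ctrl.get_image(name): name is "scene" or "side" or "wrist"; returns a dict with "img" (384x512x3 uint8, red, green, blue), "fx", "fy", "cx", "cy" (pixels), "view" (4x4, takes a point from world to camera coordinates); the wrist camera has in their place "mount" (4x4, takes a point from camera to tool coordinates, whose origin is the TCP and whose axes are the flange's). Camera axes: x right, y down, z forward; pixel columns grow to the right and rows downward; lengths in m; the calibration is good to about 2 mm. A picture is of the moment at which its call begins: read the wrist's pose just before it. There is no depth.
- ctrl.hand_in(): hands the job in; it is judged then, once.
Trained networks look in the newest picture that a camera, given by its name, has taken for a name from the list of things; names that differ only in an ending like _2 or _b are one class to them, and where a whole thing is asked for, a point or a joint stands for the part that bears it (a point fixed in the world has none). Each returns a list of dicts, best first, with "p" (0 to 1); they miss things now and then, are a little off and sometimes report something else, mostly with a low value. They report only what shows in the picture. A call takes as long as a camera call. They do not tell look-alikes from the thing itself.
- ctrl.boxes_of(thing, camera): "position" ([column, row] in pixels, amid what is visible of it).
- ctrl.tip_of(thing, camera): "position" ([column, row] in pixels: a listed point, or the origin of a listed thing).
The state is a dict: "time_s": time; "qpos": joint angles; "joint_velocities": joint speeds; "joint_efforts": joint torques, N m; "position": TCP position; "tool_rot": TCP orientation; "contact_force": force on the tool from outside, world axes, zero at the start; "torque": the same for the moment, N m; "width": opening from 0.0 (shut) to 1.0 (fully open); "grasp_force": force on a finger pad.
Only numpy, scipy, OpenCV 4.12 (cv2) and the standard library are available. Lean on these libraries where they do the work, as an engineer would, in place of code of your own. Each camera call takes 0.05 s, during which the arm holds its last target. There are 200 camera calls.

## Working session

There is one attempt and no reset: what is moved stays moved. The work goes in short steps, Python scripts to look and compute and a tool call to move; the robot and the scene stay as the last step left them, time stands still between calls to the robot, and variables do not carry over. Pictures are saved under pics/ and viewed, at most 10 in all, crops included, and the job is handed in when it is done.

Besides the shell and the picture viewer there is one more tool, called after "Request:" as name(argument=value, ...), one argument or row to a line, values as JSON. send_rows: Moves the arm, as the interface text tells. Its arguments: {"type":"object","properties":{"moves":{"type":"array"},"grip_force":{"type":"number"}},"required":["moves"]}

```bash
mkdir -p pics
cat > h.py <<'E'
from station import ctrl
import numpy as np, cv2
from scipy.spatial.transform import Rotation as R
def grab(n):
    s=ctrl.sense(); d=ctrl.get_image(n)
    if n=='wrist':
        T=np.eye(4);T[:3,:3]=R.from_quat(s['tool_rot']).as_matrix();T[:3,3]=s['position']
        d['view']=np.linalg.inv(T@np.array(d['mount']))
    d['view']=np.array(d['view']); return d
def ray(d,p):
    V=d['view'];c=-V[:3,:3].T@V[:3,3]
    r=V[:3,:3].T@np.array([(p[0]-d['cx'])/d['fx'],(p[1]-d['cy'])/d['fy'],1]);return c,r
def atz(d,p,z):
    c,r=ray(d,p);return c+r*(z-c[2])/r[2]
def tri(ds,ps):
    A=np.zeros((3,3));b=np.zeros(3)
    for d,p in zip(ds,ps):
        c,r=ray(d,p);r=r/np.linalg.norm(r);M=np.eye(3)-np.outer(r,r);A+=M;b+=M@c
    return np.linalg.solve(A,b)
def proj(d,X):
    q=d['view'][:3,:3]@np.array(X)+d['view'][:3,3];return [d['cx']+d['fx']*q[0]/q[2],d['cy']+d['fy']*q[1]/q[2]]
def save(d,f): cv2.imwrite('pics/'+f,d['img'][:,:,::-1])
E
python3 - <<'E'
from h import *
s=ctrl.sense();print({k:np.round(v,3) for k,v in s.items()})
D={n:grab(n) for n in('scene','side','wrist')}
cv2.imwrite('pics/a.png',np.hstack([cv2.resize(D[n]['img'],(400,300)) for n in('scene','side')])[:,:,::-1])
save(D['scene'],'sc.png');save(D['side'],'sd.png')
Z=dict(tray=0,tray_handle=.125,tray_mid=.0135,jar=.04,board=0,mug=0,soap=0,spice=0)
for t in Z:
    for n in D:
        for o in ctrl.tip_of(t,n)[:3]:print(t,n,round(o['p'],2),np.round(o['position'],1),np.round(atz(D[n],o['position'],Z[t]),3))
E
```

```text
{'time_s': np.float64(0.0), 'qpos': array([-1.396,  0.351,  1.652,  0.   ,  1.139, -0.085]), 'joint_velocities': array([ 0.001,  0.001,  0.003,  0.001, -0.001,  0.001]), 'joint_efforts': array([ 1.0000e-03, -4.9732e+01, -2.8525e+01,  7.0000e-02,  2.6000e-02,
       -0.0000e+00]), 'position': array([ 0.141, -0.531,  0.218]), 'tool_rot': array([ 0.992,  0.13 , -0.   , -0.001]), 'contact_force': array([ 0.433, -0.038, -0.129]), 'torque': array([-0.045,  0.006,  0.046]), 'grasp_force': np.float64(0.0), 'width': np.float64(0.999)}
tray scene 0.72 [300.  199.2] [0.473 0.267 0.   ]
tray side 0.7 [252.7 266.6] [0.471 0.273 0.   ]
tray_handle scene 0.68 [305.3 168.1] [0.483 0.266 0.125]
tray_handle side 0.57 [251.1 225.2] [0.476 0.263 0.125]
tray_mid scene 0.81 [294.4 196.1] [0.47  0.248 0.013]
tray_mid side 0.67 [254.3 258. ] [0.472 0.254 0.013]
jar scene 0.98 [260.5 191.8] [0.459 0.141 0.04 ]
jar scene 0.92 [397.6 198.3] [0.575 0.534 0.04 ]
jar scene 0.81 [328.3 146.1] [0.252 0.447 0.04 ]
jar side 0.77 [166.6 335.4] [0.557 0.553 0.04 ]
jar side 0.72 [324.4 337.8] [0.259 0.466 0.04 ]
jar side 0.68 [271.9 223.2] [0.461 0.124 0.04 ]
board scene 0.85 [143.3 221. ] [ 0.472 -0.213  0.   ]
board side 0.89 [288.  185.2] [ 0.484 -0.179  0.   ]
mug scene 0.64 [283.2 269.6] [ 0.732  0.131 -0.   ]
mug side 0.63 [192.2 221.9] [0.716 0.135 0.   ]
soap scene 0.87 [170.9 289.3] [ 0.733 -0.151  0.   ]
soap side 0.8 [225.4 183.7] [ 0.71  -0.124  0.   ]
spice scene 0.57 [343.8 256.4] [0.724 0.301 0.   ]
spice side 0.97 [163.6 254.6] [0.72  0.299 0.   ]
```

View pics/sc.png

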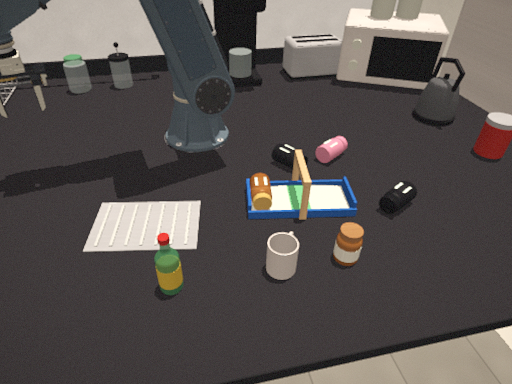

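View pics/sd.png

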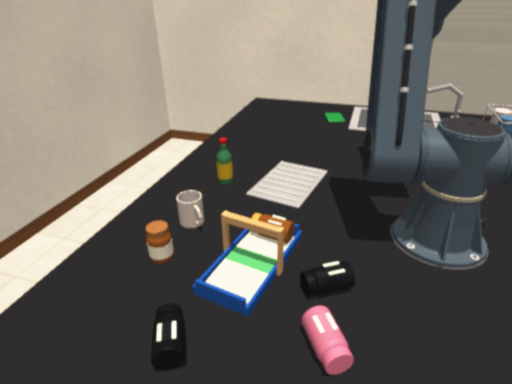

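The loose amber jar is the one inside the tray: scene (260,191), side (272,225). Things that could be taken for it are black at scene (290,155), black at (398,196), pink at (332,150), and the upright spice jar at (348,243), which is a bystander. There is only one tray with a handle. Next I fit the tray and board outlines and check the jar in a crop.

```bash
cat > fit.py <<'E'
from h import *
from scipy.optimize import minimize
def tr(p): # x,y,yaw,z,tilt(about tray x)
    return R.from_euler('ZX',[p[2],p[4] if len(p)>4 else 0]).as_matrix(),np.array([p[0],p[1],p[3] if len(p)>3 else 0])
TRAY=[[sx*.075,sy*.16,z] for sx in(1,-1) for sy in(1,-1) for z in(0,.046)]
BOARD=[[sx*.1,sy*.15,z] for sx in(1,-1) for sy in(1,-1) for z in(0,.009)]
def hullimg(P,sc=4):
    m=np.zeros((384*sc,512*sc),np.uint8);h=cv2.convexHull((np.array(P)*sc+sc/2).round().astype(np.int32).reshape(-1,1,2));cv2.fillConvexPoly(m,h,1);return m
def hullpts(m):
    n,l,st,_=cv2.connectedComponentsWithStats(m.astype(np.uint8),connectivity=8)
    k=1+np.argmax(st[1:,4]);ys,xs=np.where(l==k);return np.c_[xs,ys]
def blue(im):
    r,g,b=[im[:,:,i].astype(int) for i in range(3)];m=(b>70)&(b>r*1.8)&(b>g*1.35)
    return cv2.morphologyEx(m.astype(np.uint8),cv2.MORPH_CLOSE,np.ones((3,3)))
def fit(obs,model,p0,step):
    # obs: list of (cam, mask hull)
    def cost(p):
        M,t=tr(p);return sum(float((hullimg([proj(d,M@np.array(q)+t) for q in model])^h).sum())/16 for d,h in obs)
    S=np.vstack([p0]+[np.array(p0)+np.eye(len(p0))[i]*step[i] for i in range(len(p0))])
    return minimize(cost,p0,method='Nelder-Mead',options=dict(initial_simplex=S,xatol=1e-4,fatol=.5,maxiter=300))
E
python3 - <<'E'
from fit import *
D={n:grab(n) for n in('scene','side')}
for ns in(['scene'],['side'],['scene','side']):
    obs=[(D[n],hullimg(hullpts(blue(D[n]['img'])))) for n in ns]
    r=fit(obs,TRAY,[.472,.255,-.1],[.01,.01,.05]);print('tray',ns,r.x.round(4),r.fun,[o[1].sum()/16 for o in obs])
H=tri([D['scene'],D['side']],[[305.3,168.1],[251.1,225.2]]);print('handle',H)
print('mid',tri([D['scene'],D['side']],[[294.4,196.1],[254.3,258]]),'jar',tri([D['scene'],D['side']],[[260.5,191.8],[271.9,223.2]]))
for ns in(['scene'],['side'],['scene','side']):
    obs=[]
    for n in ns:
        g=D[n]['img'].min(2)>110;c=np.zeros_like(g);x0,x1,y0,y1=(75,215,190,232+20) if n=='scene' else (242,340,155,212)
        c[y0:y1,x0:x1]=g[y0:y1,x0:x1];c=cv2.morphologyEx(c.astype(np.uint8),cv2.MORPH_CLOSE,np.ones((5,5)));obs.append((D[n],hullimg(hullpts(c))))
    r=fit(obs,BOARD,[.475,-.2,0],[.01,.01,.05]);print('board',ns,r.x.round(4),r.fun)
    M,t=tr(r.x);
a=D['scene']['img'][140:230,230:370];b=D['side']['img'][190:320,180:340]
cv2.imwrite('pics/crop.png',np.hstack([cv2.resize(a,(400,300)),cv2.resize(b,(370,300))])[:,:,::-1])
E
```

```text
tray ['scene'] [ 0.4775  0.2785 -0.3311] 2790.625 [np.float64(1709.4375)]
tray ['side'] [ 0.48    0.2606 -0.1094] 2075.25 [np.float64(4209.1875)]
tray ['scene', 'side'] [ 0.4797  0.2596 -0.1437] 5017.1875 [np.float64(1709.4375), np.float64(4209.1875)]
handle [0.47755321 0.26594558 0.12411095]
mid [0.47154329 0.24971874 0.01216487] jar [0.46054655 0.13729633 0.04549216]
board ['scene'] [ 0.4888 -0.2046 -0.1818] 137.4375
board ['side'] [ 0.4863 -0.2042 -0.178 ] 74.1875
board ['scene', 'side'] [ 0.4877 -0.2042 -0.1792] 220.75
```

View pics/crop.png

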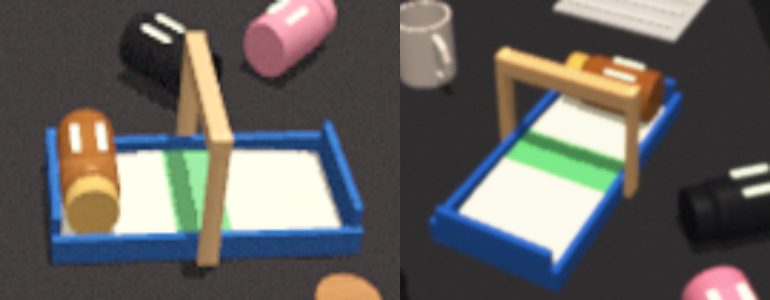

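The crop shows the amber jar with its brass lid lying at the tray's end. The blue mask was split by the handle, so I refit it inside a region.

Run:
```python
from fit import *
D={n:grab(n) for n in('scene','side')};obs=[]
for n in D:
    b=blue(D[n]['img']);x0,x1,y0,y1=(235,365,165,225) if n=='scene' else (185,315,205,315)
    ys,xs=np.where(b[y0:y1,x0:x1]);obs.append((D[n],hullimg(np.c_[xs+x0,ys+y0])))
for o in(obs[:1],obs[1:],obs):
    r=fit(o,TRAY,[.472,.255,-.1],[.01,.01,.05]);print('tray',r.x.round(4),r.fun,[q[1].sum()/16 for q in o])
x,y,yaw=r.x
s=ctrl.sense();T=R.from_quat(s['tool_rot']);p=s['position']
Rt=R.from_euler('z',yaw)*R.from_euler('x',np.pi)
print('tool y now',T.apply([0,1,0]))
for z in(.25,.106):print('shift mm',T.inv().apply(np.array([x,y,z])-p)*1000,'turn',(T.inv()*Rt).as_rotvec())
Z=.125;Mh=R.from_euler('z',yaw).as_matrix()
for n,h in(('scene',[305.3,168.1]),('side',[251.1,225.2])):print(n,proj(D[n],[x,y,Z]),h)
```

```text
tray [ 0.4822  0.2586 -0.1662] 255.3125 [np.float64(4327.4375)]
tray [ 0.4764  0.2596 -0.1703] 704.6875 [np.float64(5615.1875)]
tray [ 0.4772  0.2585 -0.1678] 1113.5 [np.float64(4327.4375), np.float64(5615.1875)]
tool y now [ 2.56962276e-01 -9.66421434e-01  3.34823479e-05]
shift mm [ 527.58397965 -677.18791493  -31.36797293] turn [ 3.06358592e-05 -1.79097933e-05  4.27706030e-01]
shift mm [ 527.58240769 -677.19273639  112.63202698] turn [ 3.06358592e-05 -1.79097933e-05  4.27706030e-01]
scene [np.float64(302.1351224473278), np.float64(167.38929448249525)] [305.3, 168.1]
side [np.float64(251.26943141370273), np.float64(223.99423158737187)] [251.1, 225.2]
```

Request:
send_rows(
  moves=[
    [[0,0,0.02,16,-20,-2,0],[0,0,0.05,48,-61,-5,0],[0,0,0.09,84,-108,-8,0],[0,0,0.13,121,-156,-10,0],[0,0,0.17,158,-203,-14,0],[0,0,0.21,195,-250,-18,0],[0,0,0.26,232,-298,-22,0],[0,0,0.3,269,-345,-26,0],[0,0,0.34,306,-393,-30,0],[0,0,0.38,343,-440,-34,0],[0,0,0.41,380,-487,-37,0],[0,0,0.428,417,-535,-40,0]],
  ],
  grip_force=50,
)

```text
time_s: 3.05
position: [0.4074, 0.0948, 0.259]
tool_rot: [0.996, -0.084, 0.0, -0.0]
contact_force: [1.5, -0.9, 0.4]
width: 1.001
grasp_force: 0.0
```

```bash
cat > go.py <<'E'
from h import *
import sys
# go.py x y z yaw
x,y,z,yaw=map(float,sys.argv[1:5]);s=ctrl.sense();T=R.from_quat(s['tool_rot']);Rt=R.from_euler('z',yaw)*R.from_euler('x',np.pi)
print(s['time_s'],s['position'].round(4),s['qpos'].round(2),'shift',(T.inv().apply(np.array([x,y,z])-s['position'])*1000).round(1),'turn',(T.inv()*Rt).as_rotvec().round(4))
E
python3 go.py .4772 .2585 .25 -.168
```

```text
3.05 [0.4074 0.0948 0.259 ] [ 0.12  0.06  1.91 -0.    1.17  1.86] shift [  41.3 -173.1    9.1] turn [-0.0002 -0.001  -0.0006]
```

Request:
send_rows(
  moves=[
    [[0,0,0,13,-54,3,0],[0,0,0,26,-108,6,0],[0,0,0,36,-150,8,0],[0,0,0,41,-173,9,0],[0,0,0,41,-173,9,0],[0,0,0,41,-173,9,0]],
  ],
)

```text
time_s: 3.8
position: [0.4759, 0.2556, 0.2496]
tool_rot: [0.996, -0.084, -0.0, 0.0]
contact_force: [-0.7, -0.3, -0.2]
width: 0.999
grasp_force: 0.0
```

```bash
python3 go.py .4772 .2585 .106 -.168
python3 - <<'E'
from h import *
d=grab('wrist');save(d,'w1.png')
for t,z in(('tray_handle',.125),('tray_mid',.0135),('tray',0),('jar',.04)):
    for o in ctrl.tip_of(t,'wrist')[:2]:print(t,round(o['p'],2),np.round(o['position'],1),atz(d,o['position'],z).round(4))
print('bar ends exp',[proj(d,R.from_euler('z',-.168).apply([sx*.083,dy,.137])+[.4772,.2585,0]) for sx in(-1,1) for dy in(-.01,.01)])
E
```

```text
3.8 [0.4759 0.2556 0.2496] [ 0.41  0.3   1.64 -0.    1.2   2.15] shift [  0.8  -3.1 143.6] turn [ 0.0004  0.0002 -0.0004]
tray_handle 0.58 [253.9 192.5] [0.4736 0.2608 0.125 ]
tray_mid 0.92 [257.8 171.6] [0.4759 0.2566 0.0135]
tray_mid 0.26 [253.5 189.6] [0.4525 0.2666 0.0135]
tray 0.7 [251.8 172.9] [0.4734 0.2656 0.    ]
jar 0.74 [348.3 173.2] [0.459  0.1442 0.04  ]
jar 0.72 [257.  313.6] [0.2805 0.291  0.04  ]
bar ends exp [[np.float64(265.5589069948691), np.float64(271.4602746375342)], [np.float64(245.75785092335562), np.float64(271.46225115980417)], [np.float64(266.5702488144125), np.float64(99.30889441446396)], [np.float64(243.8348897226984), np.float64(99.32460290181815)]]
```

View pics/w1.png

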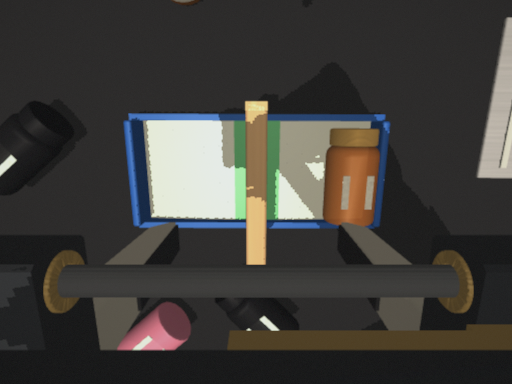

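The wrist view shows the bar at columns 246–267, lined up with the fingers, and the jar at (350,175) against the tray's end. I go down and grip.

Request:
send_rows(
  moves=[
    [[0,0,0,0,-2,40,0],[0,0,0,0,-2,85,0],[0,0,0,0,-2,120,0],[0,0,0,0,-2,140,0],[0,0,0,0,-2,143,0.3],[0,0,0,0,-2,143,0.6],[0,0,0,0,-2,143,1],[0,0,0,0,-2,143,1],[0,0,0,0,-2,143,1],[0,0,0,0,-2,143,1]],
  ],
  grip_force=55,
)

```text
time_s: 5.3
position: [0.4766, 0.2583, 0.1068]
tool_rot: [0.996, -0.084, 0.0, -0.0]
contact_force: [1.0, 0.3, -0.7]
width: 0.407
grasp_force: 0.0
```

```bash
python3 go.py .4772 .2585 .215 -.168;python3 -c "
from h import *
s=ctrl.sense();print(s['width'],s['grasp_force'],s['contact_force'],s['torque'])"
```

```text
5.3 [0.4766 0.2583 0.1068] [ 0.41  0.48  1.77 -0.    0.89  2.15] shift [   0.5   -0.3 -108.2] turn [-0.0001 -0.0001 -0.0002]
0.40670813993372423 0.0 [ 0.97221842  0.26878623 -0.71829467] [ 0.06097136  0.05181825 -0.00709441]
```

Still closing; I wait, then lift slowly. The first lift stays short, so the grip can be checked.

Request:
send_rows(
  moves=[
    [[0,0,0,0,0,0,1],[0,0,0,0,0,0,1],[0,0,0,0,0,0,1],[0,0,0,0,0,0,1],[0,0,0,0,0,0,1],[0,0,0,0,0,0,1]],
  ],
  grip_force=55,
)

```text
time_s: 6.05
position: [0.4765, 0.2582, 0.1066]
tool_rot: [0.996, -0.084, -0.0, 0.0]
contact_force: [-1.0, -3.7, 1.0]
width: 0.21
grasp_force: 55.0
```

Request:
send_rows(
  moves=[
    [[0,0,0,0,0,-1,1],[0,0,0,0,0,-3,1],[0,0,0,0,0,-6,1],[0,0,0,0,0,-10,1],[0,0,0,0,0,-14,1],[0,0,0,0,0,-17,1],[0,0,0,0,0,-19,1],[0,0,0,0,0,-20,1]],
  ],
)

```text
time_s: 7.05
position: [0.4766, 0.2583, 0.1267]
tool_rot: [0.996, -0.084, 0.0, -0.0]
contact_force: [0.2, -1.0, -8.2]
width: 0.211
grasp_force: 55.0
```

```bash
cat > look.py <<'E'
from fit import *
# estimates jar position along tray y using known tray pose from tool (tilt sag ignored) + networks
def tray_pose(s):
    T=R.from_quat(s['tool_rot']); M=T*R.from_euler('x',np.pi)  # tray axes from tool
    return M, np.array(s['position'])-M.apply([0,0,.106])
def jarpos(n,s,d):
    M,o=tray_pose(s);out=[]
    for q in ctrl.boxes_of('jar',n)[:5]:
        c,r=ray(d,q['position']);ci=M.inv().apply(c-o);ri=M.inv().apply(r)
        z=.0425;
        for _ in range(3):
            P=ci+ri*(z-ci[2])/ri[2]; z=.0135-P[1]**2/3+.032
        if abs(P[0])<.06 and abs(P[1])<.16: out.append((round(q['p'],2),P.round(4)))
    return out
if __name__=='__main__':
    s=ctrl.sense();M,o=tray_pose(s)
    print('t',round(s['time_s'],2),'F',s['contact_force'].round(1),'tau',s['torque'].round(2),'w',s['width'].round(3),'g',round(float(s['grasp_force']),1),'tcp',s['position'].round(4),'euler ZX',M.as_euler('ZYX').round(4))
    for n in('wrist','scene'):
        d=grab(n);print(n,jarpos(n,s,d))
E
python3 look.py
```

```text
Traceback (most recent call last):
  File "look.py", line 17, in <module>
    print('t',round(s['time_s'],2),'F',s['contact_force'].round(1),'tau',s['torque'].round(2),'w',s['width'].round(3),'g',round(float(s['grasp_force']),1),'tcp',s['position'].round(4),'euler ZX',M.as_euler('ZYX').round(4))
                                                                                                  ^^^^^^^^^^^^^^^^
AttributeError: 'float' object has no attribute 'round'
```

```bash
sed -i "s/s\['width'\].round(3)/round(float(s['width']),3)/" look.py; python3 look.py
python3 - <<'E'
from look import *
s=ctrl.sense();d=grab('scene');save(d,'l1.png')
d2=grab('side');obs=[]
for n,D in(('scene',d),('side',d2)):
    b=blue(D['img']);x0,x1,y0,y1=(235,375,150,225) if n=='scene' else (185,320,190,315)
    ys,xs=np.where(b[y0:y1,x0:x1]);obs.append((D,hullimg(np.c_[xs+x0,ys+y0])))
print(fit(obs,TRAY,[.4772,.2585,-.168,.02,0.],[.003,.003,.02,.005,.02]).x.round(4))
E
```

```text
t 7.05 F [ 0.2 -1.  -8.2] tau [ 0.54 -0.08 -0.  ] w 0.211 g 55.0 tcp [0.4766 0.2583 0.1267] euler ZX [-1.682e-01 -1.000e-04  1.000e-04]
wrist [(0.58, array([0.0303, 0.0218, 0.0453]))]
scene [(0.57, array([-0.0038, -0.1223,  0.0405]))]
[ 0.4775  0.2591 -0.1725  0.0131  0.034 ]
```

```bash
python3 go.py .4877 -.2042 .215 -.179; python3 -c "
import numpy as np
t=np.arange(1,25)/24;print((10*t**3-15*t**4+6*t**5).round(4).tolist())"
```

```text
7.35 [0.4765 0.2583 0.1265] [0.41 0.45 1.76 0.   0.93 2.15] shift [ 88.4 454.1 -88.5] turn [0.0001 0.0002 0.0107]
[0.0007, 0.0051, 0.0161, 0.0355, 0.0645, 0.1035, 0.1522, 0.2099, 0.2752, 0.3466, 0.4222, 0.5, 0.5778, 0.6534, 0.7248, 0.7901, 0.8478, 0.8965, 0.9355, 0.9645, 0.9839, 0.9949, 0.9993, 1.0]
```

Request:
send_rows(
  moves=[
    [[0,0,0,0.1,0.3,-0.1,1],[0,0,0,0.4,2.3,-0.4,1],[0,0,0,1.4,7.3,-1.4,1],[0,0,0,3.1,16.1,-3.1,1],[0,0,0,5.7,29.3,-5.7,1],[0,0,0,9.1,47,-9.1,1],[0,0,0,13.4,69.1,-13.4,1],[0,0,0,18.5,95.3,-18.5,1],[0,0,0,24.2,124.9,-24.2,1],[0,0,0,30.5,157.4,-30.5,1],[0,0,0,37.2,191.7,-37.2,1],[0,0,0,44,227,-44,1]],
  ],
)

```text
time_s: 8.85
position: [0.4815, 0.0252, 0.1711]
tool_rot: [0.996, -0.084, 0.0, 0.0]
contact_force: [0.4, -1.4, -8.4]
width: 0.212
grasp_force: 55.0
```

Request:
send_rows(
  moves=[
    [[0,0,0,6.8,35.3,-6.8,1],[0,0,0,13.5,69.6,-13.5,1],[0,0,0,19.8,102.1,-19.8,1],[0,0,0,25.5,131.7,-25.5,1],[0,0,0,30.6,157.9,-30.6,1],[0,0,0,34.9,180,-34.9,1],[0,0,0,38.3,197.7,-38.3,1],[0,0,0,40.9,210.9,-40.9,1],[0,0,0,42.6,219.7,-42.6,1],[0,0,0,43.6,224.7,-43.6,1],[0,0,0,43.9,226.7,-43.9,1],[0,0,0,44,227,-44,1]],
  ],
)

```text
time_s: 10.35
position: [0.4873, -0.2038, 0.2145]
tool_rot: [0.996, -0.084, -0.0, -0.0]
contact_force: [-0.3, -0.0, -7.9]
width: 0.21
grasp_force: 55.0
```

```bash
python3 look.py
python3 - <<'E'
from look import *
d=grab('scene');d2=grab('side');d3=grab('wrist')
save(d3,'w2.png')
cv2.imwrite('pics/l2.png',np.hstack([cv2.resize(d['img'][150:280,50:250],(400,260)),cv2.resize(d2['img'][110:240,210:390],(360,260))])[:,:,::-1])
E
```

```text
t 10.35 F [-0.3 -0.  -7.9] tau [ 0.46 -0.06  0.03] w 0.21 g 55.0 tcp [ 0.4873 -0.2038  0.2145] euler ZX [-0.1679  0.0003  0.0002]
wrist []
scene [(0.82, array([ 0.0077, -0.1216,  0.0406]))]
```

View pics/l2.png

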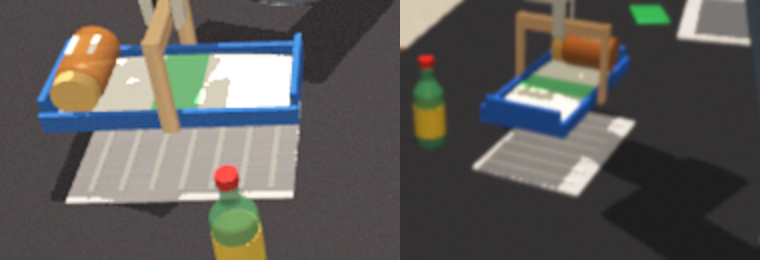

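View pics/w2.png

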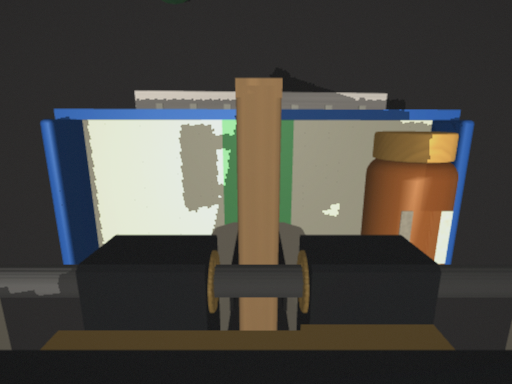

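The scene and side crops show the tray held above the board with the jar still at its -y end. The wrist view shows the jar at columns 365–457 and the band around columns 222–292. I'll use it to track the jar, and pre-tilt to just below break-loose.

```bash
cat > trk.py <<'E'
from look import *
def meas(tag=None):
    s=ctrl.sense();d=grab('wrist');im=d['img'].astype(int)
    r,g,b=im[:,:,0],im[:,:,1],im[:,:,2]
    m=(r>60)&(r>1.9*g)&(g>1.5*b); m[:165]=0;m[232:]=0
    cols=np.where(m.sum(0)>=15)[0]
    if len(cols)<5: return s,None,None
    a,bb=cols.min(),cols.max(); M,o=tray_pose(s)
    c=-d['view'][:3,:3].T@d['view'][:3,3]
    def col(y):  # predicted silhouette edge columns at tray y
        z=.0135-y*y/3+.032
        t=np.linspace(0,2*np.pi,40);P=[proj(d,M.apply([0,y+.032*np.cos(q),z+.032*np.sin(q)])+o)[0] for q in t]
        return min(P),max(P)
    from scipy.optimize import brentq
    f=lambda y:sum(col(y))-(a+bb+1)
    y=brentq(f,-.17,.17)
    if tag: save(d,tag)
    return s,y,(a,bb,np.round(col(y)))
if __name__=='__main__':
    a=meas();b=meas()
    print('t',[round(q[0]['time_s'],2) for q in(a,b)],'y mm',[None if q[1] is None else round(q[1]*1e3,1) for q in(a,b)],a[2],'rx',tray_pose(b[0])[0].as_euler('ZYX')[2].round(4),'tau',b[0]['torque'].round(2),'tcp',b[0]['position'].round(3))
E
python3 trk.py
```

```text
t [10.7, 10.75] y mm [None, None] None rx 0.0 tau [ 0.47 -0.09 -0.01] tcp [ 0.487 -0.204  0.215]
```

Request:
send_rows(
  moves=[
    [[-0.005,0,0,0,-0.5,0,1],[-0.015,0,0,0,-1.4,0,1],[-0.028,0,0,0,-2.6,0,1],[-0.042,0,0,0,-3.9,0,1],[-0.056,0,0,0,-5.2,0,1],[-0.068,0,0,0,-6.3,0,1],[-0.076,0,0,0,-7,0,1],[-0.08,0,0,0,-7.4,0,1]],
  ],
)

```text
time_s: 11.8
position: [0.4886, -0.1966, 0.2146]
tool_rot: [0.996, -0.084, -0.003, 0.04]
contact_force: [0.2, 0.1, -8.3]
width: 0.205
grasp_force: 55.0
```

```bash
python3 trk.py
```

```text
t [11.8, 11.85] y mm [None, None] None rx -0.0803 tau [ 0.74 -0.1   0.02] tcp [ 0.489 -0.197  0.215]
```

Run:
```python
from h import *
d=grab('wrist');im=d['img'];save(d,'w3.png')
for r in(145,180,200,220):print(r,[(c,im[r,c].tolist()) for c in range(340,480,10)],'bar',im[r,258].tolist())
```

```text
145 [(340, [156, 152, 132]), (350, [156, 152, 131]), (360, [155, 151, 130]), (370, [154, 149, 129]), (380, [98, 76, 42]), (390, [111, 85, 45]), (400, [123, 94, 50]), (410, [216, 166, 86]), (420, [229, 203, 103]), (430, [228, 202, 101]), (440, [226, 177, 91]), (450, [218, 168, 87]), (460, [46, 85, 147]), (470, [44, 69, 115])] bar [148, 117, 79]
180 [(340, [156, 152, 131]), (350, [154, 150, 130]), (360, [154, 151, 130]), (370, [79, 51, 30]), (380, [106, 65, 36]), (390, [125, 75, 40]), (400, [139, 82, 44]), (410, [172, 110, 64]), (420, [189, 124, 74]), (430, [158, 94, 50]), (440, [149, 86, 43]), (450, [141, 80, 41]), (460, [58, 105, 180]), (470, [46, 45, 44])] bar [148, 116, 80]
200 [(340, [155, 151, 130]), (350, [154, 150, 129]), (360, [153, 148, 129]), (370, [87, 56, 33]), (380, [112, 68, 37]), (390, [130, 78, 41]), (400, [148, 90, 49]), (410, [185, 121, 73]), (420, [181, 115, 66]), (430, [153, 89, 46]), (440, [148, 84, 43]), (450, [137, 81, 43]), (460, [43, 88, 156]), (470, [45, 43, 43])] bar [148, 116, 78]
220 [(340, [232, 237, 218]), (350, [231, 236, 217]), (360, [153, 149, 129]), (370, [94, 59, 33]), (380, [118, 73, 38]), (390, [135, 82, 43]), (400, [148, 124, 102]), (410, [231, 236, 221]), (420, [169, 103, 56]), (430, [161, 95, 49]), (440, [215, 209, 188]), (450, [230, 235, 218]), (460, [46, 45, 43]), (470, [45, 45, 44])] bar [146, 114, 78]
```

```bash
sed -i 's/m=(r>60).*b); m\[:165\]/m=(r>60)\&(r>1.41*g)\&(g>1.3*b); m[:165]/' trk.py; python3 trk.py
```

```text
t [11.95, 12.0] y mm [-117.3, -117.3] (np.int64(363), np.int64(455), array([364., 455.])) rx -0.0799 tau [ 0.69 -0.11  0.01] tcp [ 0.489 -0.197  0.215]
```

Request:
send_rows(
  moves=[
    [[-0.008,0,0,0,-0.7,0,1],[-0.016,0,0,0,-1.5,0,1],[-0.022,0,0,0,-2,0,1],[-0.022,0,0,0,-2,0,1]],
  ],
)

```text
time_s: 12.55
position: [0.4889, -0.1946, 0.2145]
tool_rot: [0.995, -0.084, -0.004, 0.051]
contact_force: [0.2, 0.0, -8.2]
width: 0.206
grasp_force: 55.0
```

```bash
python3 trk.py
```

```text
t [12.55, 12.6] y mm [-115.7, -114.9] (np.int64(361), np.int64(453), array([362., 453.])) rx -0.102 tau [ 0.73 -0.13  0.02] tcp [ 0.489 -0.195  0.214]
```

The jar has broken loose and rolls gently at about 15 mm/s. I write a small estimator and planner.

```bash
cat > plan.py <<'E'
from trk import *
import json,os,sys
from scipy.optimize import least_squares
K,G,FR=.72,6.57,.015
L='log.json';log=json.load(open(L)) if os.path.exists(L) else [[12.0,.080,-.1173],[12.1,.08,-.1173],[12.475,.102,None],[12.55,.102,-.1157],[12.6,.102,-.1149]]
# args: target mm, vmax mm/s, executed thetas deltas of last call (comma list)
tgt,vm=float(sys.argv[1])/1e3,float(sys.argv[2])/1e3
ex=[float(q) for q in sys.argv[3].split(',')] if len(sys.argv)>3 and sys.argv[3] else []
def acc(th,y,v,b):
    e=th+K*y+b
    if abs(v)<1e-3 and abs(e)<FR: return None
    return G*(e-FR*np.sign(v if abs(v)>=1e-3 else e))
def step(y,v,th,b,h):
    a=acc(th,y,v,b)
    if a is None: return y,0.
    vn=v+a*h
    if v*vn<0: vn=0.
    y+=(v+vn)/2*h
    if y<-.1173: y,vn=-.1173,max(vn,0)
    return y,vn
def main():
    s0=ctrl.sense();t0=s0['time_s'];th0=log[-1][1]
    n=len(ex)
    for i,e in enumerate(ex):
        tt=t0-(n-i-1)*.125
        if i<n-1: log.append([tt,th0+e,None])
    for _ in range(2):
        s,y,info=meas(); th=-tray_pose(s)[0].as_euler('ZYX')[2]
        if ex: th=th0+ex[-1]
        log.append([s['time_s'],float(th),y])
    json.dump(log,open(L,'w'))
    A=[q for q in log if q[0]>log[-1][0]-1.1];ts=np.array([q[0] for q in A]);ths=np.array([q[1] for q in A])
    if len(set(ts))<2: return
    grid=np.arange(ts[0],ts[-1]+.0101,.01);thg=np.interp(grid-.04,ts,ths)
    obs=[(q[0],q[2]) for q in A if q[2] is not None]
    def roll(p):
        y,v=p[0],p[1];Y=[y]
        for th in thg[:-1]: y,v=step(y,v,th,p[2],.01);Y.append(y)
        return np.array(Y),v
    def res(p):
        Y,v=roll(p);return [(np.interp(t,grid,Y)-y)/.0006 for t,y in obs]+[(p[2])/.006,(p[1]-v_pr)/.03]
    best=None
    for v_pr in(0,.03,-.03):
        r=least_squares(res,[obs[0][1],v_pr,0],x_scale=[.001,.01,.005],diff_step=1e-3)
        if best is None or r.cost<best.cost: best=r
    Y,v=roll(best.x);y=Y[-1];b=best.x[2];th=log[-1][1]
    print('t',round(log[-1][0],2),'meas',[(round(t,2),round(q*1e3,1)) for t,q in obs][-6:],'info',info,'\nest y %.1f v %.1f b %.4f cost %.1f th %.4f rx %.4f'%(y*1e3,v*1e3,b,best.cost,th,tray_pose(s)[0].as_euler('ZYX')[2]))
    y,v=step(y,v,th,b,.001);out=[];thc=th
    if abs(v)<2e-3 and abs(y-tgt)<.006: print('REST; centred theta delta %.4f'%(-K*y-b-th))
    for k in range(8):
        yy=y+v*.1;vd=np.clip(1.3*(tgt-yy),-vm,vm);a=4*(vd-v)
        t1=-K*yy-b+a/G+FR*np.sign(vd if abs(vd)>.004 else 0)
        t1=np.clip(t1,thc-.014,thc+.014)
        for q in range(12):
            y,v=step(y,v,thc+(t1-thc)*max(0,(q/12-.3)),b,.125/12)
        thc=t1;out.append((round(t1-th,4),round(y*1e3,1),round(v*1e3,1)))
    print('plan (dtheta,y,v)',out)
if __name__=='__main__': main()
E
python3 plan.py 0 40
```

```text
t 12.7 meas [(12.0, -117.3), (12.1, -117.3), (12.55, -115.7), (12.6, -114.9), (12.65, -114.1), (12.7, -113.3)] info (np.int64(358), np.int64(450), array([359., 450.])) 
est y -113.0 v 24.6 b 0.0089 cost 2.0 th 0.1020 rx -0.1020
plan (dtheta,y,v) [(np.float64(-0.0069), np.float64(-109.1), np.float64(36.3)), (np.float64(-0.0176), np.float64(-104.0), np.float64(44.2)), (np.float64(-0.0267), np.float64(-98.3), np.float64(46.8)), (np.float64(-0.0326), np.float64(-92.5), np.float64(46.0)), (np.float64(-0.0362), np.float64(-86.9), np.float64(44.2)), (np.float64(-0.039), np.float64(-81.5), np.float64(42.7)), (np.float64(-0.0419), np.float64(-76.2), np.float64(42.2)), (np.float64(-0.0453), np.float64(-70.9), np.float64(42.2))]
```

Request:
send_rows(
  moves=[
    [[0.008,0,0,0,0.7,0,1],[0.018,0,0,0,1.7,0,1],[0.027,0,0,0,2.5,0,1]],
  ],
)

```text
time_s: 13.12
position: [0.4885, -0.1974, 0.2148]
tool_rot: [0.996, -0.084, -0.003, 0.037]
contact_force: [0.7, 0.3, -8.5]
width: 0.214
grasp_force: 55.0
```

```bash
python3 plan.py 0 40 -.008,-.018,-.027
```

```text
t 13.18 meas [(12.55, -115.7), (12.6, -114.9), (12.65, -114.1), (12.7, -113.3), (13.12, -102.1), (13.18, -100.9)] info (np.int64(343), np.int64(434), array([345., 433.])) 
est y -100.6 v 26.6 b 0.0050 cost 0.9 th 0.0750 rx -0.0741
plan (dtheta,y,v) [(np.float64(0.0137), np.float64(-97.6), np.float64(23.7)), (np.float64(0.0135), np.float64(-94.1), np.float64(31.5)), (np.float64(0.0057), np.float64(-89.6), np.float64(40.1)), (np.float64(-0.0034), np.float64(-84.3), np.float64(44.9)), (np.float64(-0.0105), np.float64(-78.6), np.float64(45.9)), (np.float64(-0.0153), np.float64(-72.9), np.float64(44.9)), (np.float64(-0.0187), np.float64(-67.4), np.float64(43.4)), (np.float64(-0.0217), np.float64(-62.1), np.float64(42.5))]
```

Request:
send_rows(
  moves=[
    [[-0.009,0,0,0,-0.8,0,1],[-0.01,0,0,0,-0.9,0,1],[-0.005,0,0,0,-0.5,0,1]],
  ],
)

```text
time_s: 13.6
position: [0.4886, -0.1965, 0.2147]
tool_rot: [0.996, -0.084, -0.003, 0.04]
contact_force: [0.7, -0.2, -7.9]
width: 0.213
grasp_force: 55.0
```

```bash
python3 plan.py 0 35 .009,.010,.005
```

```text
t 13.65 meas [(12.65, -114.1), (12.7, -113.3), (13.12, -102.1), (13.18, -100.9), (13.6, -95.3), (13.65, -95.3)] info (np.int64(338), np.int64(425), array([338., 426.])) 
est y -94.9 v 10.5 b 0.0011 cost 0.4 th 0.0800 rx -0.0796
plan (dtheta,y,v) [(np.float64(0.014), np.float64(-93.6), np.float64(11.4)), (np.float64(0.0148), np.float64(-91.5), np.float64(22.5)), (np.float64(0.0058), np.float64(-88.0), np.float64(34.1)), (np.float64(-0.0047), np.float64(-83.3), np.float64(40.5)), (np.float64(-0.0124), np.float64(-78.1), np.float64(41.7)), (np.float64(-0.017), np.float64(-73.0), np.float64(40.2)), (np.float64(-0.0196), np.float64(-68.1), np.float64(38.3)), (np.float64(-0.0218), np.float64(-63.4), np.float64(37.1))]
```

Request:
send_rows(
  moves=[
    [[-0.013,0,0,0,-1.2,0,1],[-0.014,0,0,0,-1.3,0,1],[-0.008,0,0,0,-0.7,0,1]],
  ],
)

```text
time_s: 14.08
position: [0.4887, -0.1959, 0.2146]
tool_rot: [0.996, -0.084, -0.004, 0.044]
contact_force: [0.2, 0.2, -8.4]
width: 0.214
grasp_force: 55.0
```

```bash
python3 plan.py 0 35 .013,.014,.008
```

```text
t 14.12 meas [(13.12, -102.1), (13.18, -100.9), (13.6, -95.3), (13.65, -95.3), (14.07, -84.2), (14.12, -81.5)] info (np.int64(321), np.int64(407), array([321., 408.])) 
est y -81.1 v 53.8 b 0.0033 cost 0.6 th 0.0880 rx -0.0874
plan (dtheta,y,v) [(np.float64(-0.014), np.float64(-73.4), np.float64(68.1)), (np.float64(-0.028), np.float64(-64.4), np.float64(75.7)), (np.float64(-0.042), np.float64(-54.8), np.float64(77.3)), (np.float64(-0.056), np.float64(-45.3), np.float64(73.1)), (np.float64(-0.07), np.float64(-36.8), np.float64(62.8)), (np.float64(-0.0712), np.float64(-29.9), np.float64(47.9)), (np.float64(-0.0674), np.float64(-24.7), np.float64(36.5)), (np.float64(-0.0666), np.float64(-20.5), np.float64(30.4))]
```

Request:
send_rows(
  moves=[
    [[0.022,0,0,0,2,0,1],[0.042,0,0,0,3.9,0,1]],
  ],
)

```text
time_s: 14.42
position: [0.4881, -0.2001, 0.215]
tool_rot: [0.996, -0.084, -0.002, 0.022]
contact_force: [-0.8, 0.6, -8.8]
width: 0.215
grasp_force: 55.0
```

```bash
sed -i 's/\.014,thc+\.014/.02,thc+.02/' plan.py; python3 plan.py 0 35 -.022,-.042
```

```text
t 14.47 meas [(13.6, -95.3), (13.65, -95.3), (14.07, -84.2), (14.12, -81.5), (14.43, -61.2), (14.47, -58.1)] info (np.int64(292), np.int64(376), array([292., 377.])) 
est y -57.1 v 71.2 b 0.0035 cost 0.8 th 0.0460 rx -0.0440
plan (dtheta,y,v) [(np.float64(-0.02), np.float64(-48.5), np.float64(64.5)), (np.float64(-0.0222), np.float64(-41.4), np.float64(49.3)), (np.float64(-0.0169), np.float64(-36.1), np.float64(37.4)), (np.float64(-0.0127), np.float64(-31.7), np.float64(32.5)), (np.float64(-0.0124), np.float64(-27.7), np.float64(32.7)), (np.float64(-0.0175), np.float64(-23.5), np.float64(34.7)), (np.float64(-0.0253), np.float64(-19.1), np.float64(34.6)), (np.float64(-0.0318), np.float64(-15.0), np.float64(30.7))]
```

Request:
send_rows(
  moves=[
    [[0.02,0,0,0,1.9,0,1],[0.023,0,0,0,2.1,0,1]],
  ],
)

```text
time_s: 14.78
position: [0.4877, -0.2023, 0.2151]
tool_rot: [0.996, -0.084, -0.001, 0.011]
contact_force: [-0.2, 0.0, -9.0]
width: 0.208
grasp_force: 55.0
```

```bash
python3 plan.py 0 30 -.02,-.023
```

```text
t 14.82 meas [(14.07, -84.2), (14.12, -81.5), (14.43, -61.2), (14.47, -58.1), (14.78, -46.1), (14.82, -45.8)] info (np.int64(279), np.int64(357), array([276., 361.])) 
est y -45.6 v 2.7 b -0.0055 cost 0.7 th 0.0230 rx -0.0227
plan (dtheta,y,v) [(np.float64(0.02), np.float64(-45.6), 0.0), (np.float64(0.04), np.float64(-45.6), np.float64(0.1)), (np.float64(0.0486), np.float64(-45.0), np.float64(9.6)), (np.float64(0.0417), np.float64(-42.9), np.float64(24.2)), (np.float64(0.0303), np.float64(-39.2), np.float64(33.9)), (np.float64(0.021), np.float64(-34.8), np.float64(37.1)), (np.float64(0.0156), np.float64(-30.2), np.float64(36.1)), (np.float64(0.013), np.float64(-25.8), np.float64(33.8))]
```

```bash
python3 - <<'E'
s=open('trk.py').read()
s=s.replace("f=lambda y:sum(col(y))-(a+bb+1)","f=lambda y:(col(y)[1]-bb-.7 if 234<=a<=284 else col(y)[0]-a-.3 if 234<=bb<=284 else sum(col(y))-(a+bb+1))")
open('trk.py','w').write(s)
import json;l=json.load(open('log.json'));l=[q for q in l]
l[-1][2]=None;l[-2][2]=None;json.dump(l,open('log.json','w'))
E
python3 plan.py 0 30
```

```text
t 14.93 meas [(14.07, -84.2), (14.12, -81.5), (14.43, -61.2), (14.47, -58.1), (14.88, -42.8), (14.93, -42.8)] info (np.int64(279), np.int64(356), array([273., 357.])) 
est y -42.7 v 0.0 b -0.0033 cost 0.4 th 0.0231 rx -0.0231
plan (dtheta,y,v) [(np.float64(0.02), np.float64(-42.7), 0.0), (np.float64(0.04), np.float64(-42.7), np.float64(1.0)), (np.float64(0.0436), np.float64(-41.9), np.float64(13.3)), (np.float64(0.0346), np.float64(-39.3), np.float64(27.3)), (np.float64(0.0232), np.float64(-35.3), np.float64(35.4)), (np.float64(0.0149), np.float64(-30.8), np.float64(37.2)), (np.float64(0.0103), np.float64(-26.2), np.float64(35.5)), (np.float64(0.0078), np.float64(-21.9), np.float64(33.2))]
```

Request:
send_rows(
  moves=[
    [[-0.016,0,0,0,-1.5,0,1],[-0.03,0,0,0,-2.8,0,1],[-0.034,0,0,0,-3.1,0,1]],
  ],
)

```text
time_s: 15.35
position: [0.4883, -0.1985, 0.215]
tool_rot: [0.996, -0.084, -0.002, 0.029]
contact_force: [0.4, -1.2, -8.7]
width: 0.212
grasp_force: 55.0
```

```bash
python3 plan.py 0 30 .016,.03,.034
```

```text
t 15.4 meas [(14.43, -61.2), (14.47, -58.1), (14.88, -42.8), (14.93, -42.8), (15.35, -42.0), (15.4, -40.5)] info (np.int64(279), np.int64(353), array([270., 354.])) 
est y -40.9 v 15.8 b 0.0035 cost 1.4 th 0.0571 rx -0.0574
plan (dtheta,y,v) [(np.float64(-0.0086), np.float64(-38.1), np.float64(28.2)), (np.float64(-0.0191), np.float64(-34.1), np.float64(35.2)), (np.float64(-0.0267), np.float64(-29.6), np.float64(36.6)), (np.float64(-0.0309), np.float64(-25.1), np.float64(35.1)), (np.float64(-0.0343), np.float64(-20.9), np.float64(32.8)), (np.float64(-0.039), np.float64(-16.9), np.float64(30.0)), (np.float64(-0.0428), np.float64(-13.5), np.float64(25.7)), (np.float64(-0.0447), np.float64(-10.6), np.float64(20.5))]
```

Request:
send_rows(
  moves=[
    [[0.01,0,0,0,0.9,0,1],[0.021,0,0,0,1.9,0,1],[0.028,0,0,0,2.6,0,1]],
  ],
)

```text
time_s: 15.82
position: [0.4877, -0.2017, 0.2152]
tool_rot: [0.996, -0.084, -0.001, 0.014]
contact_force: [-0.6, 0.5, -8.9]
width: 0.215
grasp_force: 55.0
```

```bash
python3 plan.py 0 30 -.01,-.021,-.028
```

```text
t 15.88 meas [(14.88, -42.8), (14.93, -42.8), (15.35, -42.0), (15.4, -40.5), (15.82, -24.6), (15.88, -23.1)] info (np.int64(279), np.int64(330), array([247., 331.])) 
est y -22.2 v 49.9 b 0.0049 cost 1.6 th 0.0291 rx -0.0283
plan (dtheta,y,v) [(np.float64(-0.02), np.float64(-15.8), np.float64(50.6)), (np.float64(-0.0336), np.float64(-10.1), np.float64(39.6)), (np.float64(-0.0339), np.float64(-6.2), np.float64(22.8)), (np.float64(-0.0269), np.float64(-4.3), np.float64(8.7)), (np.float64(-0.0191), np.float64(-3.7), np.float64(1.2)), (np.float64(-0.0143), np.float64(-3.7), np.float64(0.0)), (np.float64(-0.0134), np.float64(-3.6), np.float64(1.8)), (np.float64(-0.015), np.float64(-3.2), np.float64(4.1))]
```

Request:
send_rows(
  moves=[
    [[0.02,0,0,0,1.9,0,1],[0.034,0,0,0,3.1,0,1]],
  ],
)

```text
time_s: 16.18
position: [0.4873, -0.2047, 0.2153]
tool_rot: [0.996, -0.084, 0.0, -0.003]
contact_force: [-1.0, 0.8, -8.1]
width: 0.21
grasp_force: 55.0
```

```bash
python3 plan.py 0 30 -.02,-.034
```

```text
t 16.23 meas [(15.35, -42.0), (15.4, -40.5), (15.82, -24.6), (15.88, -23.1), (16.18, -14.1), (16.23, -14.1)] info (np.int64(279), np.int64(318), array([236., 319.])) 
est y -13.9 v 0.8 b -0.0025 cost 0.4 th -0.0049 rx 0.0064
plan (dtheta,y,v) [(np.float64(0.02), np.float64(-13.9), 0.0), (np.float64(0.04), np.float64(-13.9), 0.0), (np.float64(0.0435), np.float64(-13.5), np.float64(6.9)), (np.float64(0.0376), np.float64(-12.1), np.float64(15.4)), (np.float64(0.029), np.float64(-9.8), np.float64(19.8)), (np.float64(0.0223), np.float64(-7.4), np.float64(18.8)), (np.float64(0.0193), np.float64(-5.3), np.float64(14.3)), (np.float64(0.0196), np.float64(-3.9), np.float64(9.1))]
```

Request:
send_rows(
  moves=[
    [[-0.014,0,0,0,-1.3,0,1],[-0.018,0,0,0,-1.7,0,1]],
  ],
)

```text
time_s: 16.52
position: [0.4876, -0.2025, 0.2153]
tool_rot: [0.996, -0.084, -0.001, 0.007]
contact_force: [0.4, 0.3, -8.8]
width: 0.211
grasp_force: 55.0
```

```bash
python3 plan.py 0 20 .014,.018
```

```text
t 16.57 meas [(15.82, -24.6), (15.88, -23.1), (16.18, -14.1), (16.23, -14.1), (16.52, -14.8), (16.57, -14.8)] info (np.int64(279), np.int64(319), array([237., 320.])) 
est y -14.5 v 0.0 b -0.0031 cost 1.1 th 0.0131 rx -0.0135
plan (dtheta,y,v) [(np.float64(0.02), np.float64(-14.5), 0.0), (np.float64(0.0269), np.float64(-14.2), np.float64(5.0)), (np.float64(0.0226), np.float64(-13.0), np.float64(14.1)), (np.float64(0.0139), np.float64(-10.8), np.float64(19.9)), (np.float64(0.0062), np.float64(-8.3), np.float64(20.2)), (np.float64(0.0022), np.float64(-6.0), np.float64(16.2)), (np.float64(0.0018), np.float64(-4.3), np.float64(10.7)), (np.float64(0.0034), np.float64(-3.3), np.float64(6.1))]
```

Request:
send_rows(
  moves=[
    [[-0.016,0,0,0,-1.5,0,1],[-0.026,0,0,0,-2.4,0,1],[-0.022,0,0,0,-2,0,1]],
  ],
)

```text
time_s: 17.0
position: [0.488, -0.2005, 0.2152]
tool_rot: [0.996, -0.084, -0.001, 0.017]
contact_force: [0.3, 0.6, -8.6]
width: 0.21
grasp_force: 55.0
```

```bash
python3 plan.py 0 20 .016,.026,.022
```

```text
t 17.05 meas [(16.18, -14.1), (16.23, -14.1), (16.52, -14.8), (16.57, -14.8), (17.0, -11.8), (17.05, -10.8)] info (np.int64(232), np.int64(313), array([232., 314.])) 
est y -10.4 v 30.9 b 0.0052 cost 0.7 th 0.0351 rx -0.0346
plan (dtheta,y,v) [(np.float64(-0.02), np.float64(-5.7), np.float64(43.2)), (np.float64(-0.04), np.float64(-0.2), np.float64(42.1)), (np.float64(-0.06), np.float64(4.2), np.float64(27.6)), (np.float64(-0.08), np.float64(6.0), 0.0), (np.float64(-0.0642), np.float64(5.0), np.float64(-14.2)), (np.float64(-0.052), np.float64(3.0), np.float64(-17.0)), (np.float64(-0.032), np.float64(1.2), np.float64(-9.5)), (np.float64(-0.0348), np.float64(0.9), 0.0)]
```

Request:
send_rows(
  moves=[
    [[0.026,0,0,0,2.4,0,1],[0.044,0,0,0,4.1,0,1]],
  ],
)

```text
time_s: 17.35
position: [0.4872, -0.2053, 0.2154]
tool_rot: [0.996, -0.084, 0.001, -0.005]
contact_force: [0.8, 0.2, -8.3]
width: 0.217
grasp_force: 55.0
```

```bash
python3 plan.py 0 20 -.026,-.044
```

```text
t 17.4 meas [(16.52, -14.8), (16.57, -14.8), (17.0, -11.8), (17.05, -10.8), (17.35, 0.6), (17.4, 2.1)] info (np.int64(215), np.int64(296), array([215., 297.])) 
est y 2.4 v 28.8 b 0.0040 cost 0.5 th -0.0089 rx 0.0109
plan (dtheta,y,v) [(np.float64(-0.02), np.float64(5.0), np.float64(10.9)), (np.float64(-0.0259), np.float64(5.1), np.float64(-4.0)), (np.float64(-0.0147), np.float64(4.0), np.float64(-12.3)), (np.float64(0.0053), np.float64(2.5), np.float64(-10.6)), (np.float64(0.0093), np.float64(2.0), 0.0), (np.float64(0.002), np.float64(2.0), 0.0), (np.float64(0.002), np.float64(2.0), 0.0), (np.float64(0.002), np.float64(2.0), 0.0)]
```

Request:
send_rows(
  moves=[
    [[0.014,0,0,0,1.3,0,1],[0.002,0,0,0,0.2,0,1]],
  ],
)

```text
time_s: 17.7
position: [0.4871, -0.2054, 0.2153]
tool_rot: [0.996, -0.084, 0.0, -0.005]
contact_force: [-0.2, -1.3, -8.9]
width: 0.214
grasp_force: 55.0
```

```bash
python3 plan.py 0 20 -.014,-.002
```

```text
t 17.75 meas [(17.0, -11.8), (17.05, -10.8), (17.35, 0.6), (17.4, 2.1), (17.7, 1.3), (17.75, 1.0)] info (np.int64(216), np.int64(298), array([216., 299.])) 
est y 0.9 v -11.3 b -0.0058 cost 1.2 th -0.0109 rx 0.0098
plan (dtheta,y,v) [(np.float64(0.02), np.float64(-0.5), np.float64(-9.1)), (np.float64(0.0245), np.float64(-0.9), 0.0), (np.float64(0.0181), np.float64(-0.9), 0.0), (np.float64(0.0181), np.float64(-0.9), 0.0), (np.float64(0.0181), np.float64(-0.9), 0.0), (np.float64(0.0181), np.float64(-0.9), 0.0), (np.float64(0.0181), np.float64(-0.9), 0.0), (np.float64(0.0181), np.float64(-0.9), 0.0)]
```

Request:
send_rows(
  moves=[
    [[-0.012,0,0,0,-1.1,0,1],[-0.013,0,0,0,-1.2,0,1]],
  ],
)

```text
time_s: 18.05
position: [0.4875, -0.2036, 0.2154]
tool_rot: [0.996, -0.084, -0.0, 0.001]
contact_force: [-1.0, -0.6, -8.7]
width: 0.212
grasp_force: 55.0
```

```bash
python3 plan.py 0 20 .012,.013
```

```text
t 18.1 meas [(17.35, 0.6), (17.4, 2.1), (17.7, 1.3), (17.75, 1.0), (18.05, 0.6), (18.1, 0.6)] info (np.int64(217), np.int64(298), array([217., 299.])) 
est y 0.8 v 0.0 b -0.0019 cost 3.8 th 0.0021 rx -0.0021
REST; centred theta delta -0.0008
plan (dtheta,y,v) [(np.float64(-0.0014), np.float64(0.8), 0.0), (np.float64(-0.0014), np.float64(0.8), 0.0), (np.float64(-0.0014), np.float64(0.8), 0.0), (np.float64(-0.0014), np.float64(0.8), 0.0), (np.float64(-0.0014), np.float64(0.8), 0.0), (np.float64(-0.0014), np.float64(0.8), 0.0), (np.float64(-0.0014), np.float64(0.8), 0.0), (np.float64(-0.0014), np.float64(0.8), 0.0)]
```

The jar is at rest 0.6 mm from the crown with the tray level. I hold, checking after the first part.

Request:
send_rows(
  moves=[
    [[0,0,0,0,0,0,1],[0,0,0,0,0,0,1],[0,0,0,0,0,0,1],[0,0,0,0,0,0,1]],
  ],
)

```text
time_s: 18.65
position: [0.4874, -0.2039, 0.2154]
tool_rot: [0.996, -0.084, -0.0, 0.001]
contact_force: [-0.2, 0.5, -9.4]
width: 0.21
grasp_force: 55.0
```

```bash
python3 trk.py
```

```text
t [18.65, 18.7] y mm [0.2, 0.2] (np.int64(217), np.int64(299), array([217., 300.])) rx -0.002 tau [ 0.03 -0.05 -0.03] tcp [ 0.487 -0.204  0.215]
```

Request:
send_rows(
  moves=[
    [[0,0,0,0,0,0,1],[0,0,0,0,0,0,1],[0,0,0,0,0,0,1],[0,0,0,0,0,0,1],[0,0,0,0,0,0,1],[0,0,0,0,0,0,1],[0,0,0,0,0,0,1],[0,0,0,0,0,0,1]],
  ],
)

```text
time_s: 19.75
position: [0.4874, -0.2039, 0.2154]
tool_rot: [0.996, -0.084, -0.0, 0.001]
contact_force: [0.4, -0.7, -8.1]
width: 0.218
grasp_force: 55.0
```

```bash
python3 trk.py
```

```text
t [19.75, 19.8] y mm [0.2, 0.2] (np.int64(217), np.int64(299), array([217., 300.])) rx -0.002 tau [0.06 0.01 0.04] tcp [ 0.487 -0.204  0.215]
```

Perfectly still. I hold for another 5 s or so.

Request:
send_rows(
  moves=[
    [[0,0,0,0,0,0,1],[0,0,0,0,0,0,1],[0,0,0,0,0,0,1],[0,0,0,0,0,0,1],[0,0,0,0,0,0,1],[0,0,0,0,0,0,1],[0,0,0,0,0,0,1],[0,0,0,0,0,0,1],[0,0,0,0,0,0,1],[0,0,0,0,0,0,1],[0,0,0,0,0,0,1],[0,0,0,0,0,0,1]],
  ],
)

```text
time_s: 21.35
position: [0.4874, -0.2039, 0.2154]
tool_rot: [0.996, -0.084, -0.0, 0.001]
contact_force: [-0.2, 0.3, -8.9]
width: 0.211
grasp_force: 55.0
```

Request:
send_rows(
  moves=[
    [[0,0,0,0,0,0,1],[0,0,0,0,0,0,1],[0,0,0,0,0,0,1],[0,0,0,0,0,0,1],[0,0,0,0,0,0,1],[0,0,0,0,0,0,1],[0,0,0,0,0,0,1],[0,0,0,0,0,0,1],[0,0,0,0,0,0,1],[0,0,0,0,0,0,1],[0,0,0,0,0,0,1],[0,0,0,0,0,0,1]],
  ],
)

```text
time_s: 22.85
position: [0.4874, -0.2039, 0.2154]
tool_rot: [0.996, -0.084, -0.0, 0.001]
contact_force: [0.5, 1.2, -8.5]
width: 0.211
grasp_force: 55.0
```

Request:
send_rows(
  moves=[
    [[0,0,0,0,0,0,1],[0,0,0,0,0,0,1],[0,0,0,0,0,0,1],[0,0,0,0,0,0,1],[0,0,0,0,0,0,1],[0,0,0,0,0,0,1],[0,0,0,0,0,0,1],[0,0,0,0,0,0,1],[0,0,0,0,0,0,1],[0,0,0,0,0,0,1],[0,0,0,0,0,0,1],[0,0,0,0,0,0,1]],
  ],
)

```text
time_s: 24.35
position: [0.4874, -0.2039, 0.2154]
tool_rot: [0.996, -0.084, -0.0, 0.001]
contact_force: [0.4, 1.1, -8.6]
width: 0.211
grasp_force: 55.0
```

```bash
python3 trk.py; python3 -c "
from h import *
d=grab('wrist');e=grab('scene')
cv2.imwrite('pics/fin.png',np.hstack([cv2.resize(d['img'],(400,300)),cv2.resize(e['img'],(400,300))])[:,:,::-1])"
```

```text
t [24.35, 24.4] y mm [0.6, 0.2] (np.int64(217), np.int64(298), array([217., 299.])) rx -0.002 tau [0.03 0.02 0.01] tcp [ 0.487 -0.204  0.215]
```

View pics/fin.png

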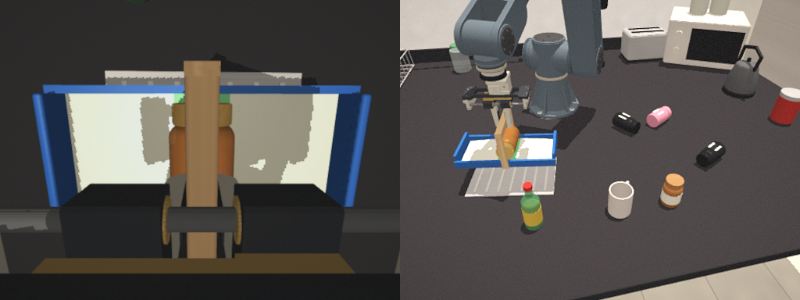

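The wrist half shows the jar centred under the bar at (203,150), on the green band. The scene half shows the tray over the board and the mug, soap bottle and spice jar in place. It has been still for more than 6 s.

```bash
python3 -c "
from station import ctrl
print(ctrl.hand_in())"
```

```text
the job is handed in; nothing more can be done
None
```

The job is handed in: the tray is held level about 100 mm above the middle of the board, and the jar has sat still on the green band, within about 1 mm of the crown, for just over 6 s (no verdict was returned).

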